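# Gauge a brass hex spacer across its flats on the bench gauge

## Task

Measure the brass hex spacer that waits in the small cell of the black tray: stand it on the bench gauge's steel way between the anvils, turned so that two of its flats face the anvils squarely, then slide the carriage up until both anvils bear on those flats without play. Its width is not known, so feel for the contact and do not force it; leave the gauge closed on it and the other spacer standing in the large cell.

Things in the scene. Friction and masses are not known exactly. Their poses are not given: they have to be found in the camera images.
- pillar_a: One of two brass hex spacers, 50 mm tall, standing on end in the tray; 17 to 24 mm across flats, each differs, exact width unknown (corners 1.155 times wider); 0.1 to 0.2 kg. Origin: centre of the underside, z up its axis. Its x axis is square to one pair of flats; the other two pairs are square to the directions 60 deg either side of x. Which spacer stands in which cell changes.
- pillar_b: The other brass hex spacer, described by the same words as pillar_a (50 mm tall, 17 to 24 mm across flats, width unknown, same origin and axes); either of the two may be the one in the small cell.
- gauge: Bench gauge, screwed down: grey base 64 x 210 x 10 mm, on it a steel way 32 mm wide whose top is 14 mm above the bench. Origin: centre of the underside. Way and carriage travel run along its y; the fixed anvil stands at its +y end, the carriage on the -y side. Both anvils are 36 mm wide blocks; all of anvils and saddle lie below 26 mm over the bench, only the thumb post is higher.
- anvil (a point): Middle (in width) of the fixed anvil's flat measuring face, at the level of the way's top (14 mm over the bench). Its axes are those of the gauge; the face is square to y and a part being measured lies on its -y side. The anvils rise 12 mm above this level.
- carriage (a joint): Opening between the anvil faces in m: 0 shut, 0.060 fully open; starts at 0.042 to 0.055. Carriage slides along the gauge's y, toward +y to close; it has about 1.5 N of friction, stays where it is left, and drags a loose spacer along the way with 1 N more. Contact is rigid: stop on a rise of a few N. Over 30 N on the spacer is forcing.
- thumb_post (a point): Centre of the top of the carriage's round black thumb post: 18 mm diameter, upright, standing 26 mm above the carriage, its top 51.5 mm over the bench; its axis is 36 mm behind (-y of gauge) the moving anvil's face. Moves with the carriage; can be pinched or pushed.
- tray: Black plastic parts tray, fixed, 74 x 150 x 16 mm, floor 3 mm thick, walls 2.5 mm. Origin: centre of the underside. A wall across it at y = +22 mm (own frame) parts a small cell (+y end, about 50 mm) from a large cell (-y end, about 94 mm), both 69 mm wide along x.
- small_cell (a point): Centre of the small cell's floor: the spacer to be measured stands within 10 mm of it. Axes as the tray.
- large_cell (a point): Centre of the large cell's floor: the other spacer stands within 20 mm of it and stays in this cell. Axes as the tray.
Not all that is in view belongs to the job. What is shaped like the pillar_b but pink is not meant. Leave any turquoise look-alike of the pillar_a alone.

How it is judged (in metres and radians):
At the end, for the whole second after the job is handed in: The small cell's spacer stands upright on the way between the anvils, its axis within 12 mm of their middle; the opening equals its width across flats (1 mm more at most, 1.5 mm less for give), the spacer against the fixed anvil within 1.5 mm; the other stands in the large cell; all at rest (((x of pillar_a in the frame of anvil between -0.012 and 0.012 m and z of pillar_a in the frame of anvil between -0.003 and 0.003 m and y of pillar_a in the frame of anvil between -0.011 and -0.008 m and value of joint carriage between 0.0175 and 0.02 m and angle between pillar_a's own z axis and vertical below 0.08 rad and x of pillar_b in the frame of large_cell between -0.034 and 0.034 m and y of pillar_b in the frame of large_cell between -0.046 and 0.046 m and angle between pillar_b's own z axis and vertical below 0.1 rad) or (x of pillar_b in the frame of anvil between -0.012 and 0.012 m and z of pillar_b in the frame of anvil between -0.003 and 0.003 m and y of pillar_b in the frame of anvil between -0.0125 and -0.0095 m and value of joint carriage between 0.0205 and 0.023 m and angle between pillar_b's own z axis and vertical below 0.08 rad and x of pillar_a in the frame of large_cell between -0.034 and 0.034 m and y of pillar_a in the frame of large_cell between -0.046 and 0.046 m and angle between pillar_a's own z axis and vertical below 0.1 rad)) and linear speed of each of pillar_a, pillar_b below 0.01 m/s and velocity of joint carriage between -0.005 and 0.005 m/s); the robot touches nothing.
It fails at once if a spacer is forced: an anvil presses on it with more than 30 N (contact force between carriage and pillar_a above 30 N or contact force between carriage and pillar_b above 30 N).
It also fails if it takes over 45 s, if anything falls off the work surface, if the arm or the gripper's body presses on something with over 40 N, if the wrist force passes 120 N, or if a joint passes its speed limit or range.

## Robot

A 6-joint arm with a two-finger parallel gripper is mounted at the origin on a cart in front of the work surface, level with it; the furniture and walls round the work are solid. World frame = base frame: x ahead of the robot, y to its left, z up, the work surface at z = 0. Lengths are in mm, angles in rad, forces in N, time in s.
With the tool pointing down it reaches from about 350 to 875 mm from the base axis. Payload 4.2 kg.
Tool frame: the origin (TCP) lies at the very end of the fingers, on their centre line; the grasp point (between the pads) lies 19 mm behind it; z points along the fingers, y is the line along which they close (so a half turn about z gives the same grasp; the last joint's range is limited). The gripper opens to 85 mm and grips with 20 to 120 N. Pads are 22 mm wide; open, the fingers measure 114 mm over their backs; the gripper's body (76 mm by 85 mm) begins 54 mm behind the grasp point. The pads swing forward as they close: fully open they stand 13 mm farther back than shut.
Start: joints at [1.415, 0.385, 0.008, 0, -1.194, -0.259], TCP at [251.846, 571.99, 231.312] pointing down, gripper open.
Joint ranges: [-3.14, 3.14], [-1.21, 2.06], [-1.07, 1.41], [-3.16, 2.05], [-2.99, -0.16], [-3.1, 3.1]. Speed limits (rad/s): [2.79, 2.79, 3.14, 3.14, 3.14, 3.14].

## Interface

Orientations are given as a unit quaternion [x, y, z, w].
In Python, from bench import read_state, get_image, camera_model, job_done gives the robot as it stands.
- The arm moves only by the shell command python3 -m handwheel 'ROWS'. ROWS is JSON, a list of rows, each a list of 7 numbers: the shift along the tool's x, y, z in m, then the turn, a rotation vector about the tool's x, y, z in rad, then the gripper's target within -1 to 1 (fully open at 1, half-way at 0, shut at -1). In form: [[dx, dy, dz, wx, wy, wz, jaw], ...]. A call has 1 to 10 rows; each row is the pose to reach, as a shift and turn from the pose commanded when the call began, along the tool's axes at that moment; what a row does not reach only later rows make up. A row lasts 1/8 s, in which the tool goes at most 62.5 mm and 10.7 degrees, less where a joint would pass 70% of its speed; a pose out of reach is approached as far as the arm can. A call with a gripper value outside its range is refused whole. The fingers move at their own pace and stop on an object; the grip force is fixed at half the most. Time passes only in rows, so rows that repeat a pose let the fingers close. It gives the time, the measured TCP pose, the force, the opening and the grip force at its end, in the units of the state.
- read_state(): the state, without advancing time (a new reading comes with each control period).
- get_image(name): name is "scene" or "top" or "wrist"; returns (picture, depth): 384x512x3 uint8, blue, green, red; 384x512 float32, mm along the optical axis (not along the pixel's ray), 0 where there is no reading.
- camera_model(name): a dict with "K" (3x3 intrinsics, pixels), "dist" ([k1, k2, p1, p2, k3] as OpenCV has them; the pictures are not rectified), "rvec" (rotation vector, rad) and "tvec" (3), from world to camera coordinates, as OpenCV has them; the wrist camera has in their place "hand_eye" (4x4, takes a point from camera to tool coordinates, whose origin is the TCP and whose axes are the flange's). Camera axes: x right, y down, z forward; pixel columns grow to the right and rows downward; lengths in mm; the calibration is good to about 2 mm. A picture is of the moment at which its call begins: read the wrist's pose just before it. camera_model takes no time and is no camera call.
- job_done(): hands the job in; it is judged then, once.
The state is a dict: "clock": time; "joints": joint angles; "joint_vel": joint speeds; "joint_efforts": joint torques, N m; "position": TCP position; "ee_rot": TCP orientation; "contact_force": force on the tool from outside, world axes, zero at the start; "wrist_torque": the same for the moment, N m; "gripper_width": finger opening in mm; "grasp_force": force on a finger pad.
Only numpy, scipy, OpenCV 4.12 (cv2) and the standard library are available. Lean on these libraries where they do the work, as an engineer would, in place of code of your own. Each camera call takes 0.05 s, during which the arm holds its last target. There are 200 camera calls.

## Working session

There is one attempt and no reset: what is moved stays moved. The work goes in short steps, Python scripts to look and compute and a shell command to move; the robot and the scene stay as the last step left them, time stands still between calls to the robot, and variables do not carry over. Pictures are saved under pics/ and viewed, at most 10 in all, crops included, and the job is handed in when it is done.

```bash
ls; mkdir -p pics
cat > h.py <<'E'
import numpy as np, cv2
from bench import read_state, get_image, camera_model
from scipy.spatial.transform import Rotation as R
def cam(name, s=None):
    m=camera_model(name); K=np.array(m["K"],float); d=np.array(m["dist"],float)
    if name=="wrist":
        s=s or read_state(); H=np.array(m["hand_eye"],float)
        Rt=R.from_quat(s["ee_rot"]).as_matrix(); Rc=Rt@H[:3,:3]; c=Rt@H[:3,3]+np.array(s["position"])
    else:
        Rw=cv2.Rodrigues(np.array(m["rvec"],float))[0]; Rc=Rw.T; c=-Rw.T@np.array(m["tvec"],float).ravel()
    return K,d,Rc,c
def ray(cm,uv,z):
    K,d,Rc,c=cm
    p=cv2.undistortPoints(np.array(uv,float).reshape(-1,1,2),K,d).reshape(-1,2)
    v=np.c_[p,np.ones(len(p))]@Rc.T
    return c+v*((z-c[2])/v[:,2])[:,None]
def proj(cm,P):
    K,d,Rc,c=cm
    return cv2.projectPoints((np.array(P,float).reshape(-1,3)-c)@Rc,np.zeros(3),np.zeros(3),K,d)[0].reshape(-1,2)
E
python3 - <<'E'
from h import *
s=read_state(); print({k:np.round(v,3) for k,v in s.items()})
for n in("top","scene"):
    im,d=get_image(n); np.savez("pics/"+n,im=im,d=d); cv2.imwrite(f"pics/{n}.png",im)
    K,_,Rc,c=cam(n); print(n,K[0,0],c.round(),Rc.round(2).tolist())
print(camera_model("wrist"))
E
```

```text
pics
{'clock': np.float64(0.0), 'joints': array([ 1.415e+00,  3.860e-01,  7.000e-03, -1.000e-03, -1.194e+00,
       -2.590e-01]), 'joint_vel': array([-0.001,  0.001, -0.   , -0.   ,  0.   , -0.   ]), 'joint_efforts': array([-0.0000e+00, -3.9228e+01,  1.8840e+01,  4.1860e+00, -5.0000e-03,
       -0.0000e+00]), 'position': array([251.622, 571.489, 230.242]), 'ee_rot': array([ 0.979, -0.206, -0.   ,  0.001]), 'contact_force': array([-0.998, -0.113,  0.424]), 'wrist_torque': array([-0.032,  0.009,  0.047]), 'grasp_force': np.float64(0.0), 'gripper_width': np.float64(85.304)}
top 426.52834386632134 [361.   3. 890.] [[0.0, -0.99, 0.16], [-1.0, -0.0, -0.0], [0.0, -0.16, -0.99]]
scene 485.4570162179582 [-126.  506.  578.] [[-0.65, -0.41, 0.64], [-0.76, 0.37, -0.54], [-0.02, -0.84, -0.55]]
{'K': array([[307.49804013,   0.        , 250.20481731],
       [  0.        , 307.49804013, 191.54635359],
       [  0.        ,   0.        ,   1.        ]]), 'dist': array([-0.01291376,  0.        ,  0.        ,  0.        ,  0.        ]), 'hand_eye': array([[ 9.69225208e-04, -9.58235057e-01, -2.85980132e-01,
         7.35933535e+01],
       [ 9.99999490e-01,  1.01013152e-03,  4.48032171e-06,
         7.96664124e-01],
       [ 2.84584343e-04, -2.85979991e-01,  9.58235547e-01,
        -1.42381832e+02],
       [ 0.00000000e+00,  0.00000000e+00,  0.00000000e+00,
         1.00000000e+00]])}
```

View pics/top.png

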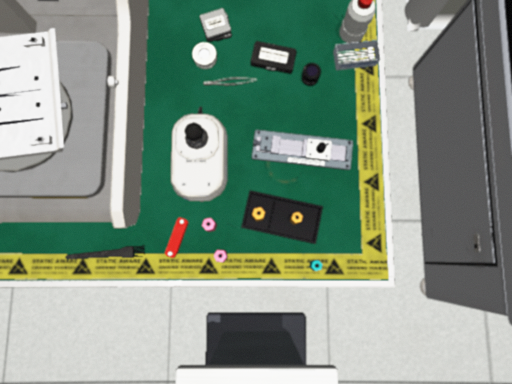

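View pics/scene.png

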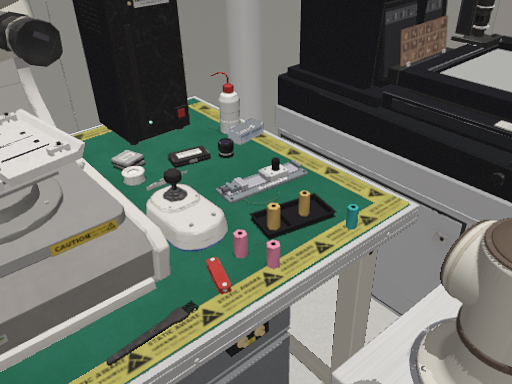

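The top view shows the black tray at about (282,217) with two brass spacers at (259,213) and (297,217). The gauge is at about (303,150), with its thumb post at (322,147). Pink look-alikes are at (209,225) and (221,256), and a turquoise one is at (316,266). The tray's cross wall looks to be near x=272, so the left brass spacer fits "small cell". I'll confirm that in an enlarged crop.

Run:
```python
from h import *
z=np.load("pics/top.npz"); im=z["im"]
c=im[120:250,235:365]; c=cv2.resize(c,None,fx=4.6,fy=4.6,interpolation=cv2.INTER_CUBIC); c=np.clip(c.astype(float)*1.7,0,255).astype(np.uint8)
cv2.imwrite("pics/crop.png",c)
cm=cam("top")
hsv=cv2.cvtColor(im,cv2.COLOR_BGR2HSV)
m=cv2.inRange(hsv,(12,100,90),(30,255,255)); m[:, :235]=0; m[:,340:]=0; m[:195]=0; m[245:]=0
n,_,st,ce=cv2.connectedComponentsWithStats(m)
for i in range(1,n):
    if st[i,4]>20: print(st[i],ce[i].round(1),ray(cm,ce[i],50).round(1))
# tray mask
t=cv2.inRange(hsv,(0,0,0),(180,255,45)); t[:185]=0;t[248:]=0;t[:,:238]=0;t[:,330:]=0
cs=max(cv2.findContours(t,0,2)[0],key=cv2.contourArea); b=cv2.boxPoints(cv2.minAreaRect(cs)); print(ray(cm,b,16).round(1).tolist(), cv2.minAreaRect(cs))
g=cv2.inRange(hsv,(90,10,60),(130,150,255)); g[:120]=0;g[180:]=0;g[:,:240]=0;g[:,:]*=1; g[:,358:]=0
cs=max(cv2.findContours(g,0,2)[0],key=cv2.contourArea); r=cv2.minAreaRect(cs); print(r,ray(cm,cv2.boxPoints(r),10).round(1).tolist())
```

```text
[252 206  14  15 152] [258.2 213.1] [[450.6  -3.8  50. ]]
[291 211  13  13 125] [296.6 217.1] [[442.6 -79.6  50. ]]
[[426.3, 29.6, 16.0], [501.4, 13.4, 16.0], [467.9, -136.6, 16.0], [393.6, -118.4, 16.0]] ((282.0941162109375, 216.5764617919922), (74.40713500976562, 37.09510040283203), 12.52880859375)
((302.068603515625, 149.2636260986328), (98.2878189086914, 28.75415802001953), 6.263490676879883) [[571.4, 9.7, 10.0], [634.0, 3.1, 10.0], [610.5, -204.8, 10.0], [548.4, -196.1, 10.0]]
```

View pics/crop.png

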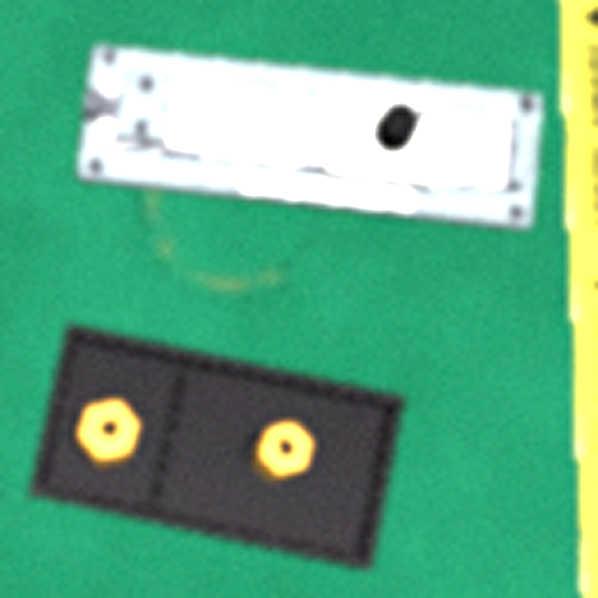

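The crop confirms it. The cross wall at crop x≈170 makes the left cell the small one, so the spacer at (258,213), world about (451,-4), is the target. The one at (297,217) stays. The gauge's fixed anvil is on the left and the carriage with its post is on the right. I'm moving there now to look from closer.

```bash
python3 -m handwheel '[[0.22,0.25,0,0,0,-0.15,1],[0.22,0.25,0,0,0,-0.15,1],[0.22,0.25,0,0,0,-0.15,1],[0.22,0.25,0,0,0,-0.15,1],[0.44,0.44,0,0,0,-0.30,1],[0.44,0.44,0,0,0,-0.30,1],[0.44,0.44,0,0,0,-0.30,1],[0.44,0.44,0.03,0,0,-0.30,1],[0.44,0.44,0.08,0,0,-0.30,1],[0.44,0.44,0.08,0,0,-0.30,1]]'
python3 -m handwheel '[[0,0,0,0,0,0,1],[0,0,0,0,0,0,1],[0,0,0,0,0,0,1]]'
python3 - <<'E'
from h import *
s=read_state(); im,d=get_image("wrist"); np.savez("pics/w1",im=im,d=d,p=s["position"],q=s["ee_rot"]); cv2.imwrite("pics/w1.png",im)
print(s["position"],s["joints"],s["joint_vel"])
E
```

```text
clock: 1.35
position: [471.7, 4.0, 159.3]
ee_rot: [0.998, -0.057, 0.001, -0.0]
contact_force: [1.3, 0.2, -0.6]
gripper_width: 85.3
grasp_force: 0.0
clock: 1.72
position: [471.4, 6.9, 160.6]
ee_rot: [0.998, -0.056, 0.001, -0.0]
contact_force: [-0.1, 0.1, -0.4]
gripper_width: 84.9
grasp_force: 0.0
[471.39073078   6.87630474 160.63540543] [ 3.60415559e-01  1.92902650e-01 -4.61344149e-01  3.23127011e-05
 -9.14773476e-01  1.09747958e+00] [ 0.00915954 -0.00471999 -0.00062087 -0.00099184  0.00070368  0.00254044]
```

View pics/w1.png

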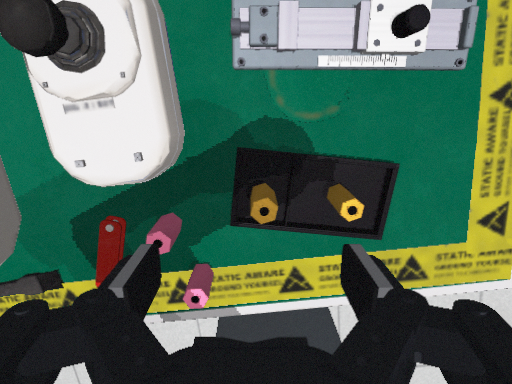

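The wrist view shows the target spacer's top at about (264,210) in the small cell (left), and the other at (352,209). The gauge runs along the top, with the fixed anvil face near u≈298 and the carriage from u≈365. I'll get the hex angle and the gauge pose from depth and colour.

```bash
cat >> h.py <<'E'
def world(cm,d):
    K,dd,Rc,c=cm; h,w=d.shape; v,u=np.mgrid[:h,:w]
    p=cv2.undistortPoints(np.c_[u.ravel(),v.ravel()].astype(float).reshape(-1,1,2),K,dd).reshape(-1,2)
    W=(np.c_[p,np.ones(len(p))]*d.reshape(-1,1))@Rc.T+c
    W[d.ravel()==0]=np.nan
    return W.reshape(h,w,3)
def hexfit(P):
    # P: Nx2 points filling/covering the top; returns centre, flat-normal angle (deg mod 60), mean flat width
    h=cv2.convexHull(P.astype(np.float32)).reshape(-1,2)
    M=cv2.moments(h); c=np.array([M["m10"],M["m01"]])/M["m00"]
    a=np.radians(np.arange(0,60,0.5)); best=[]
    for t in a:
        w=[np.ptp(h@np.array([np.cos(t+k),np.sin(t+k)])) for k in np.radians([0,60,120])]
        best.append(np.mean(w))
    best=np.array(best); z=np.sum(best*np.exp(6j*a)); ang=(np.degrees(np.angle(-z))/6)%60
    return c,ang,best.min(),M["m00"]
E
python3 - <<'E'
from h import *
z=np.load("pics/w1.npz"); s=dict(position=z["p"],ee_rot=z["q"]); cm=cam("wrist",s); im=z["im"]; W=world(cm,z["d"])
for (u,v) in((264,210),(352,209)):
    sub=W[v-35:v+35,u-35:u+35].reshape(-1,3); zz=sub[:,2]
    print("maxz",np.nanpercentile(zz,[90,97,99]))
    m=(np.abs(W[...,2]-53)<4).astype(np.uint8); m[:v-35]=0;m[v+35:]=0;m[:,:u-35]=0;m[:,u+35:]=0
    ys,xs=np.nonzero(m); P=ray(cm,np.c_[xs,ys],53)[:,:2]; print(len(xs),hexfit(P))
# gauge: heights
Z=W[...,2]
b=Z[0:75,230:480]
for lo,hi,n in((24,28,"anvil/saddle"),(11,17,"way"),(46,56,"post")):
    m=((b>lo)&(b<hi)).astype(np.uint8); nn,l,st,ce=cv2.connectedComponentsWithStats(m)
    for i in range(1,nn):
        if st[i,4]>60: 
            q=W[0:75,230:480][l==i]; r=cv2.minAreaRect(q[:,:2].astype(np.float32)); print(n,st[i].tolist(),np.median(q[:,2]).round(1),r)
E
```

```text
maxz [51.77160411 53.08777755 53.53730588]
549 (array([452.30187135,  -3.97569479]), np.float64(12.019334682170436), np.float64(22.46088549905586), 422.83596460301123)
maxz [42.72984407 52.92732155 53.48095908]
423 (array([444.77435618, -78.99589639]), np.float64(16.108725853917893), np.float64(19.79096934160174), 325.97539227455854)
anvil/saddle [16, 0, 53, 49, 2077] 25.8 ((601.0303955078125, -26.53683853149414), (42.571617126464844, 35.88726043701172), 84.18119812011719)
anvil/saddle [126, 0, 77, 53, 2759] 25.8 ((588.944091796875, -124.64009857177734), (58.37754440307617, 38.763057708740234), 83.54183197021484)
anvil/saddle [1, 18, 15, 15, 148] 25.8 ((603.777587890625, 1.1325750350952148), (11.466058731079102, 10.70510482788086), 82.96754455566406)
way [67, 5, 102, 61, 2536] 13.8 ((590.602783203125, -92.31924438476562), (93.83794403076172, 40.95431137084961), 73.05348205566406)
way [9, 7, 10, 15, 124] 13.8 ((614.2686157226562, -4.377079010009766), (7.6271867752075195, 11.53924560546875), 83.60558319091797)
way [195, 7, 41, 45, 1441] 13.8 ((584.18359375, -175.5947265625), (33.95537567138672, 34.59402847290039), 85.2819595336914)
way [9, 33, 39, 18, 228] 13.8 ((591.8646240234375, -14.254629135131836), (32.89629364013672, 13.282204627990723), 83.55155944824219)
post [173, 4, 27, 29, 566] 51.0 ((589.0400390625, -131.86082458496094), (17.997663497924805, 17.988805770874023), 24.46916961669922)
```

Depth gives these values:
- **Target:** at (452.3,-4.0), flat normals at 12°/72°, about 22 mm wide.
- **Anvil face:** at about (598.5,-47.7).
- **Opening:** about 48 mm.
- **Gauge:** y axis at about 83.8°.
- **Post:** at (589,-132).

I'll grasp across the 72° flats with the jaws half open.

```bash
python3 -m handwheel '[[-0.0177,0.013,0.0,0,0,0.1,0.1],[-0.0177,0.013,0.0,0,0,0.2,0.1],[-0.0177,0.013,0.04,0,0,0.2,0.1],[-0.0177,0.013,0.08,0,0,0.2,0.1],[-0.0177,0.013,0.08,0,0,0.2,0.1],[-0.0177,0.013,0.08,0,0,0.2,0.1]]'
python3 - <<'E'
from h import *
s=read_state(); im,d=get_image("wrist"); np.savez("pics/w2",im=im,d=d,p=s["position"],q=s["ee_rot"]); cv2.imwrite("pics/w2.png",im)
cm=cam("wrist",s); W=world(cm,d)
Rt=R.from_quat(s["ee_rot"]).as_matrix(); print("tool y ang",np.degrees(np.arctan2(Rt[1,1],Rt[0,1])))
n,l,st,ce=cv2.connectedComponentsWithStats((np.abs(W[...,2]-53)<4).astype(np.uint8))
for i in range(1,n):
    if st[i,4]>200:
        ys,xs=np.nonzero(l==i); print(st[i],hexfit(ray(cm,np.c_[xs,ys],53)[:,:2]))
E
```

```text
clock: 2.52
position: [453.3, -4.2, 81.4]
ee_rot: [0.988, -0.156, 0.001, -0.0]
contact_force: [0.1, 0.6, -0.2]
gripper_width: 46.9
grasp_force: 0.0
tool y ang -107.92942295678404
[   0    0   25  114 1947] (array([579.25757045,  85.84635756]), np.float64(59.71028831306023), np.float64(36.69316027534655), 513.1690738329198)
[358 187  34  36 895] (array([444.73868417, -78.84292777]), np.float64(15.583875837986218), np.float64(19.579209825365933), 320.65803125454113)
[ 231  209   37   40 1111] (array([452.35518937,  -4.11287352]), np.float64(11.917095634734002), np.float64(22.474645765824807), 427.39787425140275)
[440 298  30  24 400] (array([ 355.89969549, -116.48186701]), np.float64(7.887801192826225), np.float64(17.510558046316746), 227.2777600742411)
```

```bash
python3 -m handwheel '[[-0.001,0,0.03,0,0,0,0.1],[-0.001,0,0.055,0,0,0,0.1],[-0.001,0,0.06,0,0,0,0.1],[-0.001,0,0.06,0,0,0,0.1],[-0.001,0,0.06,0,0,0,-0.3],[-0.001,0,0.06,0,0,0,-1],[-0.001,0,0.06,0,0,0,-1],[-0.001,0,0.06,0,0,0,-1],[-0.001,0,0.06,0,0,0,-1]]'
```

```text
clock: 3.7
position: [452.2, -4.4, 21.1]
ee_rot: [0.988, -0.156, 0.001, -0.001]
contact_force: [-0.3, 0.2, 7.2]
gripper_width: 21.0
grasp_force: 58.6
```

```bash
python3 -m handwheel '[[0,0,-0.02,0,0,0,-1],[0,0,-0.06,0,0,0,-1],[0.03,0.002,-0.06,0,0,-0.05,-1],[0.08,0.005,-0.06,0,0,-0.1,-1],[0.13,0.008,-0.06,0,0,-0.205,-1],[0.1554,0.0098,-0.06,0,0,-0.205,-1],[0.1554,0.0098,-0.06,0,0,-0.205,-1],[0.1554,0.0098,-0.06,0,0,-0.205,-1]]'
python3 - <<'E'
from h import *
s=read_state(); im,d=get_image("wrist"); np.savez("pics/w3",im=im,d=d,p=s["position"],q=s["ee_rot"]); cv2.imwrite("pics/w3.png",im)
cm=cam("wrist",s); W=world(cm,d); Z=W[...,2]
Rt=R.from_quat(s["ee_rot"]).as_matrix(); print("tool y ang",np.degrees(np.arctan2(Rt[1,1],Rt[0,1]))%180)
for lo,hi in((24,28),(46,56)):
  n,l,st,ce=cv2.connectedComponentsWithStats(((Z>lo)&(Z<hi)).astype(np.uint8))
  for i in range(1,n):
    if st[i,4]>300:
        q=W[l==i]; r=cv2.minAreaRect(q[:,:2].astype(np.float32)); print(st[i].tolist(),np.median(q[:,2]).round(1),np.round(r[0],1),np.round(r[1],1),round(r[2],1))
E
```

```text
clock: 4.7
position: [594.5, -62.2, 79.3]
ee_rot: [0.998, -0.055, -0.001, -0.0]
contact_force: [-0.5, 0.2, -1.9]
gripper_width: 20.4
grasp_force: 58.8
tool y ang 83.67993044508275
[0, 144, 93, 164, 969] 25.7 [597.4  69.1] [128.4  20.4] 12.3
[299, 180, 88, 56, 3489] 25.7 [ 590.2 -125.2] [57.9 40. ] 83.8
[167, 183, 61, 51, 2571] 25.7 [600.8 -27.5] [40.5 36.2] 83.9
[0, 186, 62, 177, 5753] 47.6 [564.5  86. ] [ 41.7 135.5] 70.2
[348, 207, 32, 30, 728] 50.8 [ 589.3 -131.8] [17.8 18. ] 43.2
```

View pics/w3.png

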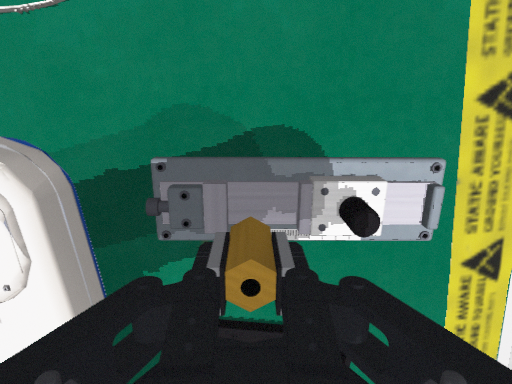

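The spacer hangs upright between the pads at about (250,287), square to the gauge. The anvil face, from depth, is at (598.6,-47.6). Next I lower it over a spot 14 mm from that face.

```bash
python3 -m handwheel '[[0.0024,-0.0009,0.01,0,0,0,-1],[0.0024,-0.0009,0.025,0,0,0,-1],[0.0024,-0.0009,0.038,0,0,0,-1],[0.0024,-0.0009,0.0445,0,0,0,-1],[0.0024,-0.0009,0.0445,0,0,0,-1],[0.0024,-0.0009,0.0445,0,0,0,-1]]'
```

```text
clock: 5.5
position: [598.7, -61.6, 35.6]
ee_rot: [0.998, -0.055, 0.0, 0.0]
contact_force: [0.1, 0.5, -1.2]
gripper_width: 21.2
grasp_force: 58.8
```

```bash
python3 -m handwheel '[[-0.001,0,0.0015,0,0,0,-1],[-0.001,0,0.002,0,0,0,-1],[-0.001,0,0.0025,0,0,0,-1],[-0.001,0,0.0025,0,0,0,-1]]'; python3 -m handwheel '[[0,0,0.0005,0,0,0,-1],[0,0,0.0005,0,0,0,-1]]';  python3 -m handwheel '[[0,0,0.0005,0,0,0,-1],[0,0,0.0005,0,0,0,-1]]'
```

```text
clock: 6.0
position: [597.4, -61.5, 32.9]
ee_rot: [0.998, -0.055, 0.0, -0.0]
contact_force: [-0.0, -0.9, -2.0]
gripper_width: 20.9
grasp_force: 58.8
clock: 6.25
position: [597.3, -61.5, 32.3]
ee_rot: [0.998, -0.055, -0.0, 0.0]
contact_force: [-0.1, 0.6, -1.4]
gripper_width: 20.9
grasp_force: 58.8
clock: 6.5
position: [597.4, -61.5, 32.2]
ee_rot: [0.998, -0.055, 0.0, 0.0]
contact_force: [-1.6, 0.8, 1.1]
gripper_width: 20.9
grasp_force: 59.1
```

The force has gone from -1.5 N (the spacer's weight) to +1.1 N, so it is down. Opening the jaws and rising.

```bash
python3 -m handwheel '[[0,0,0.0003,0,0,0,-0.4],[0,0,0.0003,0,0,0,-0.3],[0,0,0.0003,0,0,0,-0.1],[0,0,0.0003,0,0,0,0],[0,0,0.0003,0,0,0,0]]'; python3 -m handwheel '[[0,0,-0.03,0,0,0,0],[0,0,-0.07,0,0,0,0],[0,0,-0.09,0,0,0,0],[0,0,-0.09,0,0,0,-0.5],[0,0,-0.09,0,0,0,-1],[0,0,-0.09,0,0,0,-1]]'
python3 - <<'E'
from h import *
s=read_state(); im,d=get_image("wrist"); np.savez("pics/w4",im=im,d=d,p=s["position"],q=s["ee_rot"]); cv2.imwrite("pics/w4.png",im)
cm=cam("wrist",s); W=world(cm,d); Z=W[...,2]
for lo,hi in((24,28),(46,56),(60,68)):
  n,l,st,ce=cv2.connectedComponentsWithStats(((Z>lo)&(Z<hi)).astype(np.uint8))
  for i in range(1,n):
    q=W[l==i]; 
    if st[i,4]>300 and abs(np.median(q[:,0])-595)<30 and np.median(q[:,1])<20:
        r=cv2.minAreaRect(q[:,:2].astype(np.float32)); print(st[i].tolist(),np.median(q[:,2]).round(1),np.round(r[0],1),np.round(r[1],1),round(r[2],1), hexfit(q[:,:2]) if lo==60 else '')
E
```

```text
clock: 7.12
position: [597.4, -61.5, 31.5]
ee_rot: [0.998, -0.055, 0.0, -0.0]
contact_force: [0.0, 1.2, 0.8]
gripper_width: 42.4
grasp_force: 0.0
clock: 7.88
position: [596.5, -61.5, 120.0]
ee_rot: [0.998, -0.055, -0.001, 0.0]
contact_force: [0.6, -0.4, -0.4]
gripper_width: 0.2
grasp_force: 0.0
[292, 169, 74, 48, 2549] 25.7 [ 590.2 -125.6] [58.4 39.7] 83.5 
[182, 172, 50, 43, 1851] 25.7 [601.1 -27.6] [39.9 35.9] 83.0 
[333, 191, 26, 25, 505] 50.9 [ 589.4 -132.1] [17.9 18.2] 89.3 
[234, 192, 33, 36, 858] 63.6 [596.7 -62.5] [22.  24.7] 83.7 (array([596.44580461, -62.40751608]), np.float64(23.598514946757913), np.float64(22.278771400335046), 415.3476853998145)
```

View pics/w4.png

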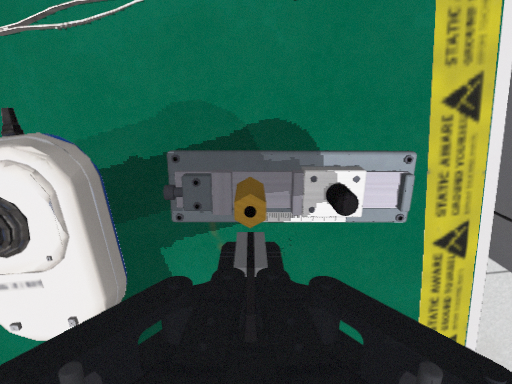

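The spacer stands at (596.5,-62.4) with its flats at 83.6°, square to the gauge; in the picture its top is at (250,210). The post is at (342,200). The shut fingers go down behind the post next.

```bash
python3 -m handwheel '[[0.0008,0.05,0,0,0,0,-1],[0.0008,0.106,0,0,0,0,-1],[0.0008,0.106,0,0,0,0,-1],[0.0008,0.106,0.04,0,0,0,-1],[0.0008,0.106,0.08,0,0,0,-1],[0.0008,0.106,0.086,0,0,0,-1],[0.0008,0.106,0.086,0,0,0,-1],[0.0008,0.106,0.086,0,0,0,-1]]'
```

```text
clock: 8.93
position: [588.0, -166.8, 37.3]
ee_rot: [0.999, -0.054, 0.002, 0.0]
contact_force: [0.5, 0.7, -0.0]
gripper_width: 0.1
grasp_force: 0.0
```

```bash
python3 -m handwheel '[[-0.002,-0.002,0.002,0,0,0,-1],[-0.002,-0.004,0.003,0,0,0,-1],[-0.002,-0.006,0.003,0,0,0,-1],[-0.002,-0.008,0.003,0,0,0,-1],[-0.002,-0.010,0.003,0,0,0,-1],[-0.002,-0.012,0.003,0,0,0,-1]]'; python3 -m handwheel '[[0,-0.001,0,0,0,0,-1],[0,-0.002,0,0,0,0,-1],[0,-0.003,0,0,0,0,-1],[0,-0.004,0,0,0,0,-1]]';  python3 -m handwheel '[[0,-0.001,0,0,0,0,-1],[0,-0.002,0,0,0,0,-1],[0,-0.003,0,0,0,0,-1],[0,-0.004,0,0,0,0,-1]]'
python3 - <<'E'
from h import *
s=read_state(); im,d=get_image("wrist"); cm=cam("wrist",s); W=world(cm,d); Z=W[...,2]; print(s["contact_force"])
for lo,hi in((24,28),(60,68)):
  n,l,st,ce=cv2.connectedComponentsWithStats(((Z>lo)&(Z<hi)).astype(np.uint8))
  for i in range(1,n):
    q=W[l==i]
    if st[i,4]>200 and abs(np.median(q[:,0])-595)<30 and np.median(q[:,1])<20:
        r=cv2.minAreaRect(q[:,:2].astype(np.float32)); print(st[i].tolist(),np.median(q[:,2]).round(1),np.round(r[0],1),np.round(r[1],1),round(r[2],1),np.round([np.nanmin(q[:,1]),np.nanmax(q[:,1])],1))
E
```

```text
clock: 9.68
position: [585.9, -154.6, 32.5]
ee_rot: [0.998, -0.055, -0.0, 0.0]
contact_force: [0.4, 0.1, 1.0]
gripper_width: 0.0
grasp_force: 0.0
clock: 10.18
position: [586.3, -150.9, 32.5]
ee_rot: [0.998, -0.055, 0.0, 0.0]
contact_force: [0.2, -0.7, -0.6]
gripper_width: -0.1
grasp_force: 0.8
clock: 10.68
position: [586.8, -146.8, 32.5]
ee_rot: [0.998, -0.055, 0.0, 0.0]
contact_force: [-0.6, -1.6, -0.2]
gripper_width: -0.2
grasp_force: 0.8
[-0.63002139 -1.58060909 -0.15635964]
[138, 205, 112, 70, 4656] 25.7 [ 590.7 -118.5] [58.2 40.5] 84.2 [-149.3  -88. ]
[0, 209, 64, 56, 2662] 25.8 [602.4 -29.7] [38.7 32. ] 84.9 [-50.   -9.1]
[17, 252, 62, 56, 2317] 63.6 [596.3 -62.4] [22.3 26. ] 23.5 [-74.5 -50.4]
[218, 254, 66, 16, 444] 63.0 [ 596.2 -148.9] [27.1  5.5] 83.5 [-162.2 -135.2]
```

The carriage is moving with about 1.6 N of drag. The spacer should be touched after about 16 mm, and both anvils should close at about 20 mm.

```bash
python3 -m handwheel '[[0,-0.002,0,0,0,0,-1],[0,-0.004,0,0,0,0,-1],[0,-0.006,0,0,0,0,-1],[0,-0.008,0,0,0,0,-1],[0,-0.010,0,0,0,0,-1],[0,-0.012,0,0,0,0,-1],[0,-0.013,0,0,0,0,-1],[0,-0.014,0,0,0,0,-1]]'; python3 -m handwheel '[[0,-0.0005,0,0,0,0,-1],[0,-0.001,0,0,0,0,-1]]';  python3 -m handwheel '[[0,-0.0005,0,0,0,0,-1],[0,-0.001,0,0,0,0,-1]]'; python3 -m handwheel '[[0,-0.0005,0,0,0,0,-1],[0,-0.001,0,0,0,0,-1]]'
```

```text
clock: 11.72
position: [588.3, -132.8, 32.5]
ee_rot: [0.998, -0.055, 0.0, -0.0]
contact_force: [0.2, -1.7, -0.5]
gripper_width: 0.0
grasp_force: 0.8
clock: 11.98
position: [588.4, -131.9, 32.5]
ee_rot: [0.998, -0.055, 0.0, -0.0]
contact_force: [0.6, -1.8, -0.4]
gripper_width: -0.2
grasp_force: 0.8
clock: 12.22
position: [588.5, -130.9, 32.5]
ee_rot: [0.998, -0.055, 0.0, 0.0]
contact_force: [-0.1, -1.1, -1.5]
gripper_width: -0.5
grasp_force: 0.8
clock: 12.48
position: [588.6, -130.1, 32.5]
ee_rot: [0.998, -0.055, -0.0, 0.0]
contact_force: [0.6, -2.9, -1.0]
gripper_width: 0.0
grasp_force: 1.4
```

```bash
python3 -m handwheel '[[0,-0.0005,0,0,0,0,-1],[0,-0.001,0,0,0,0,-1]]';  python3 -m handwheel '[[0,-0.0005,0,0,0,0,-1],[0,-0.0005,0,0,0,0,-1]]'; python3 -m handwheel '[[0,-0.0005,0,0,0,0,-1],[0,-0.0005,0,0,0,0,-1]]'
```

```text
clock: 12.72
position: [588.7, -129.1, 32.5]
ee_rot: [0.998, -0.055, 0.0, 0.0]
contact_force: [0.8, -3.0, -1.1]
gripper_width: 0.3
grasp_force: 1.4
clock: 12.98
position: [588.8, -128.4, 32.5]
ee_rot: [0.998, -0.055, 0.0, -0.0]
contact_force: [0.3, -1.8, -0.8]
gripper_width: 0.3
grasp_force: 1.3
clock: 13.22
position: [588.9, -127.9, 32.6]
ee_rot: [0.998, -0.055, 0.0, -0.0]
contact_force: [1.1, -2.2, 0.2]
gripper_width: -0.3
grasp_force: 1.3
```

```bash
python3 -m handwheel '[[0,-0.0005,0,0,0,0,-1],[0,-0.0005,0,0,0,0,-1]]' | grep -E "pos|contact";  python3 -m handwheel '[[0,-0.0005,0,0,0,0,-1],[0,-0.0005,0,0,0,0,-1]]'| grep -E "pos|contact"
```

```text
position: [588.9, -127.4, 32.6]
contact_force: [0.2, -3.1, -0.7]
position: [589.0, -126.9, 32.5]
contact_force: [0.2, -2.7, -1.0]
```

```bash
python3 -m handwheel '[[0,-0.0003,0,0,0,0,-1],[0,-0.0003,0,0,0,0,-1]]' | grep -E "pos|contact"
```

```text
position: [589.0, -126.6, 32.5]
contact_force: [-0.1, -3.1, -0.8]
```

Still sliding at about 2.5–3 N, which is carriage plus spacer drag. I'll continue in small steps.

```bash
python3 -m handwheel '[[0,-0.0004,0,0,0,0,-1],[0,-0.0004,0,0,0,0,-1]]' | grep -E "pos|contact"
```

```text
position: [589.0, -126.3, 32.6]
contact_force: [0.4, -3.7, -1.0]
```

```bash
python3 -m handwheel '[[0,-0.0004,0,0,0,0,-1],[0,-0.0004,0,0,0,0,-1]]' | grep -E "pos|contact"
```

```text
position: [589.0, -126.2, 32.5]
contact_force: [0.0, -5.1, -0.9]
```

Run:
```python
from h import *
s=read_state(); im,d=get_image("wrist"); cm=cam("wrist",s); W=world(cm,d); Z=W[...,2]; print(s["contact_force"])
for lo,hi in((24,28),(60,68)):
  n,l,st,ce=cv2.connectedComponentsWithStats(((Z>lo)&(Z<hi)).astype(np.uint8))
  for i in range(1,n):
    q=W[l==i]
    if st[i,4]>200 and abs(np.median(q[:,0])-595)<30 and np.median(q[:,1])<20:
        r=cv2.minAreaRect(q[:,:2].astype(np.float32)); print(st[i].tolist(),np.round(r[0],1),np.round(r[1],1),round(r[2],1),np.round([np.nanmin(q[:,1]),np.nanmax(q[:,1])],1))
```

```text
[ 0.04863048 -5.14785736 -0.90495323]
[23, 205, 227, 70, 7951] [596.2 -66.4] [121.4  40.4] 84.2 [-128.7   -6.2]
[0, 230, 18, 20, 265] [604.2   2.4] [ 9.1 11.4] 73.1 [-2.3  8.2]
[56, 253, 60, 55, 2284] [596.7 -58.7] [22.1 25.4] 24.3 [-70.1 -46.9]
[218, 254, 66, 16, 436] [ 598.4 -128.4] [27.   5.5] 83.4 [-141.5 -114.7]
```

The force has risen to 5.1 N and the motion has stalled. The spacer's centre is about 11 mm from the fixed face. One more small press to confirm, then I back off.

```bash
python3 -m handwheel '[[0,-0.0004,0,0,0,0,-1],[0,-0.0004,0,0,0,0,-1]]' | grep -E "pos|contact"
```

```text
position: [589.0, -126.1, 32.5]
contact_force: [-0.0, -6.1, -2.4]
```

```bash
python3 -m handwheel '[[0,0.002,0,0,0,0,-1],[0,0.008,0,0,0,0,-1],[0,0.02,0,0,0,0,-1],[0,0.025,-0.02,0,0,0,-1],[0,0.025,-0.07,0,0,0,-1],[0,0.025,-0.10,0,0,0,-1],[-0.02,0,-0.10,0,0,0,-1],[-0.02,-0.02,-0.10,0,0,0,-1],[-0.02,-0.02,-0.10,0,0,0,-1],[-0.02,-0.02,-0.10,0,0,0,-1]]'
python3 - <<'E'
from h import *
s=read_state(); im,d=get_image("wrist"); cm=cam("wrist",s); W=world(cm,d); Z=W[...,2]; cv2.imwrite("pics/w5.png",im)
for lo,hi in((24,28),(46,56),(60,68)):
  n,l,st,ce=cv2.connectedComponentsWithStats(((Z>lo)&(Z<hi)).astype(np.uint8))
  for i in range(1,n):
    q=W[l==i]
    if st[i,4]>200 and np.median(q[:,1])<20:
        r=cv2.minAreaRect(q[:,:2].astype(np.float32)); print(st[i].tolist(),np.median(q[:,2]).round(1),np.round(r[0],1),np.round(r[1],1),round(r[2],1),hexfit(q[:,:2])[:3] if lo>40 else '')
E
```

```text
clock: 16.02
position: [571.7, -103.5, 132.1]
ee_rot: [0.999, -0.055, -0.0, 0.0]
contact_force: [0.2, 0.2, -0.5]
gripper_width: -0.2
grasp_force: 0.0
[191, 142, 85, 48, 2677] 25.7 [593.7 -93. ] [68.5 39.8] 83.8 
[129, 145, 50, 43, 1521] 25.7 [600.7 -27.8] [40.1 35.7] 83.6 
[236, 161, 25, 25, 474] 51.0 [ 592.1 -105.2] [18.  18.3] 2.9 (array([ 592.08995089, -105.19045021]), np.float64(48.615533427718745), np.float64(18.207972948404535))
[166, 160, 33, 36, 842] 63.7 [596.6 -58.6] [24.8 22.6] 56.1 (array([596.6576853 , -58.36694305]), np.float64(24.071852983932246), np.float64(22.447543472524284))
```

View pics/w5.png

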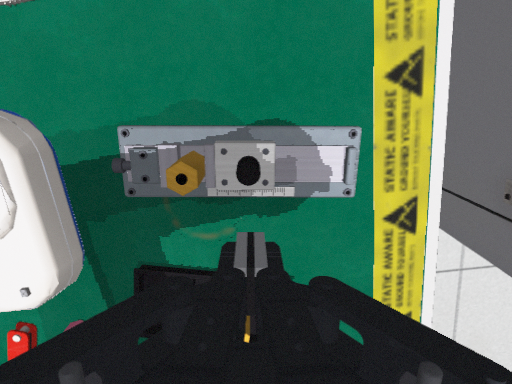

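The picture shows the spacer at (181,178) clamped between the fixed anvil and the carriage (post at (248,170)). Post to anvil face is 57.95 mm, so the opening is about 22.0 mm. That matches the spacer's width, and its flats are square to within 0.3°. The robot is clear and the other spacer was never touched, so I'm handing in.

```bash
python3 -c "from bench import job_done; print(job_done())"
```

```text
the job is handed in; nothing more can be done
None
```

I handed the job in at about 16 s of the 45 s allowed: the small-cell spacer is closed in the gauge at about 22 mm, square to the anvils, pressed with about 6 N at most, and the other spacer was left untouched in the large cell; no verdict came back.

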